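Roll a grain sample tube home against the moisture reader

TASK

Take a reading of the grain sample: with a push on its side, roll the lying sample tube along the plastic bed, keeping it down on the bed and never letting it run, up to the reader's sprung contact plate, and hold it pressed there at about 7 N for a second without bottoming the plate. Then ease off gently so that the tube stays lying against the plate, press the key on top of the reader fully down and let it go. Leave the jar, dish and brush beside the bed where they are.

Things in the scene. Friction and masses are not known exactly. Their poses are not given: they have to be found in the camera images.
- bed: Fixed grey base tray, 12 mm thick, x -210 to 230 mm, y -170 to 100 mm in its frame, carrying a smooth black plastic track 168 mm wide. Origin on the table surface below the track's centre line; x along the track to the reader, y across, z up. Track top 30 mm high; rails at y = +-87 mm (6 mm thick, tops at 43 mm); lip across its start at x = -208 mm (top at 38 mm).
- track_end (a point): Point on the track's top, mid-width, where its level part ends (bed x = 55 mm, z = 30 mm). Before it the tube stays where it is left (slight rolling resistance); beyond it the track falls 3.5 degrees towards the reader, enough for the tube to roll on slowly by itself and stay leaning on the plate.
- reader: White reader housing fixed at the end of the bed, 88 mm along x, 170 mm along y, 70 mm high. Origin at the centre of its underside, 180 mm along x from the bed's origin and 12 mm above the table, axes as the bed's. It carries the sprung steel contact plate on the side facing the tube and the key on top.
- face (a point): Middle of the housing's face, behind the upright steel contact plate (110 mm wide, 34 mm high, same middle height, 48 mm over the table). The plate's front stands 29 to 47 mm out of the face towards the tube, as its screw is set: not given, find it by touch. Sprung: yields along bed x at 2 N per mm, no preload, bottoms after 8 mm (16 N), springs back.
- tube: Sealed sample tube, amber glass, steel end caps of the same diameter: a cylinder 44 mm across, 140 mm long, 0.2 to 0.4 kg, smooth, lying across the track. Origin at its middle on the axis, 22 mm above the track; its y is the cylinder's axis, x and z turn as it rolls. Fragile: it takes at most 15 N against the plate.
- key (a joint): Grey push key on top of the reader: round cap of 28 mm diameter, pressed straight down; value is its travel in m: 0 up, 0.006 fully down. A spring returns it; fully down takes 5 N.
- key_top (a point): Centre of the top of the key's cap (about 45 mm from the middle of the reader along the reader's y).
- jar: Small clear glass jar, 38 mm diameter, 58 mm high, standing on the tray's apron beside the track (negative y of the bed). Origin at the centre of its underside. Bystander.
- dish: White plastic weighing dish, 55 x 55 x 14 mm, on the same apron. Origin at the centre of its underside. Bystander.
- brush: Small cleaning brush 150 mm long lying on the same apron along the track. Origin near its middle, on the underside. Bystander.
Not all that is in view belongs to the job. Of the things that look like the tube, the smallest one is meant.

How it is judged:
By the outcome, as a careful person would: the job done as asked, in the order asked, and still so for the second after the job is handed in, with the robot touching nothing.
It also fails if it takes over 61 s, if anything falls off the work surface, if the arm or the gripper's body presses on something with over 40 N, if the wrist force passes 120 N, or if a joint passes its speed limit or range.

ROBOT

A 6-joint arm with a two-finger parallel gripper is mounted at the origin on the work surface. World frame = base frame: x ahead of the robot, y to its left, z up, the work surface at z = 0. Lengths are in m, angles in rad, forces in N, time in s.
With the tool pointing down it reaches from about 0.3 to 0.875 m from the base axis. Payload 6.4 kg.
Tool frame: the origin (TCP) lies at the very end of the fingers, on their centre line; the grasp point (between the pads) lies 19 mm behind it (ctrl.hold_point_z is the distance from the TCP to the grasp point, in m); y points along the fingers, x is the direction in which the jaws open and shut, and the axes are right-handed (so a half turn about y gives the same grasp; the last joint's range is limited). The gripper opens to 85 mm and grips with 20 to 120 N. Pads are 22 mm wide; open, the fingers measure 114 mm over their backs; the gripper's body (76 mm by 85 mm) begins 54 mm behind the grasp point. The pads swing forward as they close: fully open they stand 13 mm farther back than shut.
Start: joints at [0.936, 0.181, 1.607, -0, 1.354, -0.206], TCP at [0.239, 0.523, 0.231] pointing down, gripper open.
Joint ranges: [-2.99, 2.99], [-0.89, 2.07], [0.3, 2.58], [-1.14, 4.28], [0, 2.63], [-3.12, 3.12]. Speed limits (rad/s): [2.57, 2.57, 3.01, 3.14, 3.14, 3.14].

INTERFACE

Orientations are given as a unit quaternion [w, x, y, z].
In Python, from bench import ctrl, imaging gives the robot as it stands.
- The arm moves only by the shell command python3 -m jog 'ROWS'. ROWS is JSON, a list of rows, each a list of 3 entries, a list of its own where there are three numbers: the shift along the tool's x, y, z in cm, then the turn, a rotation vector about the tool's x, y, z in rad, then the finger opening in cm, from 0 to 8.54. A call has 1 to 12 rows; each row shifts and turns the pose as measured when the row begins, along the tool's axes as they then stand; what a row does not reach is not made up. A row lasts 1/12 s, in which the tool goes at most 41.7 mm and 7.16 degrees, less where a joint would pass 70% of its speed; a pose out of reach is approached as far as the arm can. A call is refused whole if a number of a shift passes 4.17 or a number of a turn 0.125, either way. A call with a gripper value outside its range is refused whole. The fingers move at their own pace and stop on an object; the grip force is fixed at half the most. Time passes only in rows, so rows that do not move let the fingers close. It gives the time, the measured TCP pose, the force and the opening at its end, in the units of the state.
- ctrl.get_obs(): the state, without advancing time (a new reading comes with each control period).
- imaging.camera(name): name is "scene" or "top" or "wrist"; returns a dict with "frame" (384x512x3 uint8, red, green, blue), "depth" (384x512 float32, m along the optical axis (not along the pixel's ray), 0 where there is no reading), "K" (3x3 intrinsics, pixels), "R" (3x3) and "t" (3): a world point X has camera coordinates R X + t. Camera axes: x right, y down, z forward; pixel columns grow to the right and rows downward; lengths in m; the calibration is good to about 2 mm. A picture is of the moment at which its call begins.
- ctrl.hand_in(): hands the job in, once; it reports no verdict.
The state is a dict: "time_s": time; "q": joint angles; "dq": joint speeds; "joint_efforts": joint torques, N m; "eef_pos": TCP position; "eef_rot": TCP orientation; "wrist_force": force on the tool from outside, world axes, zero at the start; "torque": the same for the moment, N m; "opening": opening from 0.0 (shut) to 1.0 (fully open).
Only numpy, scipy, OpenCV 4.12 (cv2) and the standard library are available. Lean on these libraries where they do the work, as an engineer would, in place of code of your own. Each camera call takes 0.05 s, during which the arm holds its last target. There are 200 camera calls.

## Working session

There is one attempt and no reset: what is moved stays moved. The work goes in short steps, Python scripts to look and compute and a shell command to move; the robot and the scene stay as the last step left them, time stands still between calls to the robot, and variables do not carry over. Pictures are saved under pics/ and viewed, about 8 in all and at most 12, crops included, and the job is handed in when it is done.

```bash
mkdir -p pics; ls
python3 - <<'E'
from bench import ctrl, imaging
import cv2,numpy as np
o=ctrl.get_obs();print({k:np.round(v,3).tolist() for k,v in o.items()})
a=[]
for n in("top","scene"):
    c=imaging.camera(n);cv2.imwrite(f"pics/{n}1.png",c["frame"][:,:,::-1]);np.savez(f"{n}1.npz",**c)
    print(n,c["K"].round(1).tolist(),c["R"].round(3).tolist(),c["t"].round(3).tolist())
E
```

```text
pics
{'time_s': 0.0, 'q': [0.936, 0.182, 1.608, 0.0, 1.354, -0.206], 'dq': [0.002, -0.0, -0.001, 0.001, -0.001, -0.0], 'joint_efforts': [-0.001, -44.487, -35.135, -0.0, 0.009, -0.0], 'eef_pos': [0.239, 0.523, 0.23], 'eef_rot': [-0.595, 0.595, 0.382, -0.383], 'wrist_force': [-0.409, -0.636, 0.459], 'torque': [-0.038, 0.013, -0.088], 'opening': 1.002}
top [[440.5, 0.0, 244.1], [0.0, 440.5, 189.0], [0.0, 0.0, 1.0]] [[-0.028, -1.0, -0.0], [-0.997, 0.028, -0.078], [0.078, -0.002, -0.997]] [0.009, 0.526, 1.262]
scene [[402.9, 0.0, 255.4], [0.0, 402.9, 189.4], [0.0, 0.0, 1.0]] [[0.719, 0.695, -0.014], [0.419, -0.449, -0.789], [-0.555, 0.561, -0.614]] [-0.36, -0.139, 1.229]
```

View pics/top1.png

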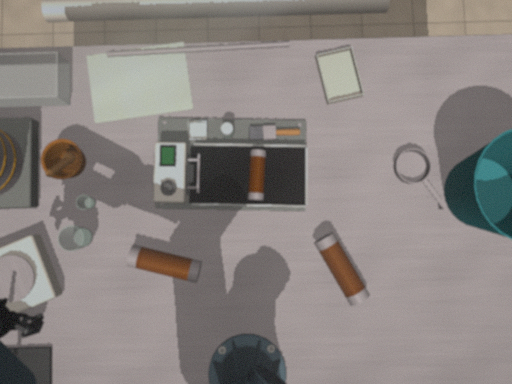

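View pics/scene1.png

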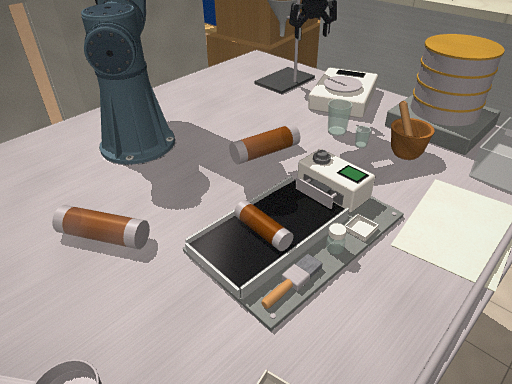

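Top view: the bed has its reader on the left (about 170,170), the tube lies across the track at (258,175), the key is at (169,187), and the apron with jar, dish and brush is along the top edge. The two larger tubes off the bed are decoys. Bed +x is therefore about world +y. Next I measure.

```bash
cat > h.py <<'E'
import numpy as np,cv2
def ray(c,uv,z):
    uv=np.atleast_2d(np.asarray(uv,float));d=np.c_[uv,np.ones(len(uv))]@np.linalg.inv(c["K"]).T@c["R"]
    o=-c["R"].T@c["t"];return o+d*((z-o[2])/d[:,2])[:,None]
def cloud(c):
    h,w=c["depth"].shape;v,u=np.mgrid[:h,:w];p=np.stack([u,v,np.ones((h,w))],-1)@np.linalg.inv(c["K"]).T*c["depth"][...,None]
    return (p-c["t"])@c["R"]
E
python3 - <<'E'
import numpy as np,cv2
from h import *
c=dict(np.load("top1.npz"));P=cloud(c);F=c["frame"];hsv=cv2.cvtColor(F,cv2.COLOR_RGB2HSV)
v,u=np.mgrid[:384,:512];roi=(u>148)&(u<312)&(v>110)&(v<215)
def rect(m,name,z):
    m=m.astype(np.uint8);n,l,s,_=cv2.connectedComponentsWithStats(m);k=1+np.argmax(s[1:,4]);m=(l==k)
    vv,uu=np.nonzero(m);W=ray(c,np.c_[uu,vv],z)[:,:2]*1000
    r=cv2.minAreaRect(W.astype(np.float32));print(name,m.sum(),np.round(r[0],1),np.round(r[1],1),round(r[2],2),'depth z med',np.median(P[m][:,2]*1000).round(1))
z=P[...,2]
rect(roi&(z>.072)&(z<.09),"readertop",.082)
rect(roi&(hsv[...,2]<45)&(z<.036)&(z>.02),"track",.030)
rect(roi&(z>.006),"tray",.012)
rect(roi&(hsv[...,1]>140)&(hsv[...,0]<20)&(u>240)&(u<272)&(v>140)&(v<206),"tubeglass",.064)
rect(roi&(u>244)&(u<272)&(v>140)&(v<206)&(z>.046),"tube",.058)
rect(roi&(u<186)&(v>174)&(hsv[...,2]<110)&(z>.06),"key",.09)
m=roi&(u<186)&(v>176)&(v<198);print(np.sort(z[m])[-60::6].round(4))
for uu in range(180,204,2): print(uu,F[172,uu],(P[172,uu]*1000).round(0),end=' | ')
E
```

```text
readertop 1704 [574.3 200. ] [ 88.3 168.4] 87.42 depth z med 82.2
track 774 [532.6  68.9] [162.4  82.8] 87.33 depth z med 29.5
tray 13807 [600.9  30.9] [457.2 272.9] 86.96 depth z med 29.9
tubeglass 440 [564.5 -41.5] [40.  96.2] 85.74 depth z med 71.4
tube 772 [562.8 -42.8] [ 43.6 142.6] 85.36 depth z med 70.3
key 188 [530.6 205.1] [43.2 38.8] 43.75 depth z med 96.8
[0.1023 0.1028 0.1036 0.1039 0.1045 0.1048 0.1053 0.106  0.1072 0.1088]
180 [184 190 191] [573. 171.  86.] | 182 [184 189 189] [574. 166.  80.] | 184 [161 158 151] [573. 160.  80.] | 186 [85 81 80] [576. 157.  60.] | 188 [79 79 77] [576. 152.  54.] | 190 [81 82 81] [576. 147.  54.] | 192 [79 76 79] [576. 141.  55.] | 194 [49 52 51] [579. 139.  23.] | 196 [71 70 72] [578. 132.  31.] | 198 [128 117 116] [574. 123.  66.] | 200 [64 61 62] [578. 120.  34.] | 202 [42 42 43] [578. 115.  28.] |
```

```bash
cat >> h.py <<'E'
from scipy.spatial.transform import Rotation as Ro
A=np.radians(87.2);EX=np.array([np.cos(A),np.sin(A),0]);EY=np.array([-np.sin(A),np.cos(A),0])
O=np.array([.5743,.200,0])-.18*EX
def st(o,tgt=None,jaw=None):
    """tgt: bed x,y,z mm; jaw: world direction for tool x"""
    w,x,y,z=o["eef_rot"];R=Ro.from_quat([x,y,z,w]).as_matrix();p=np.array(o["eef_pos"]);f=np.array(o["wrist_force"])
    d=p-O;print("t",round(float(o["time_s"]),2),"bed mm",np.round([d@EX*1e3,d@EY*1e3,p[2]*1e3],2),"F bed",np.round([f@EX,f@EY,f[2]],2),"open",np.round(o["opening"],3))
    print("tool x,y,z in bed",np.round(np.array([EX,EY,[0,0,1]])@R,3).T.tolist())
    if tgt is not None:
        T=O+EX*tgt[0]/1e3+EY*tgt[1]/1e3;T[2]=tgt[2]/1e3
        print("shift cm",np.round(R.T@(T-p)*100,3))
    if jaw is not None:
        y=np.array([0,0,-1.]);D=np.c_[jaw,y,np.cross(jaw,y)]
        print("turn",Ro.from_matrix(R.T@D).as_rotvec().round(4))
E
python3 - <<'E'
from h import *; from bench import ctrl
o=ctrl.get_obs()
st(o,(-125,0,180),EY); st(o,None,-EY)
w,x,y,z=o["eef_rot"]
E
```

```text
t 0.1 bed mm [485.75 350.91 230.47] F bed [-1.02 -0.08  0.46] open 1.0
tool x,y,z in bed [[0.929, -0.371, -0.002], [-0.001, 0.001, -1.0], [0.371, 0.929, 0.0]]
shift cm [-43.7     5.098 -55.239]
turn [-1.8000e-03 -1.9507e+00 -7.0000e-04]
t 0.1 bed mm [485.75 350.91 230.47] F bed [-1.02 -0.08  0.46] open 1.0
tool x,y,z in bed [[0.929, -0.371, -0.002], [-0.001, 0.001, -1.0], [0.371, 0.929, 0.0]]
turn [ 7.0000e-04  1.1909e+00 -1.6000e-03]
```

```bash
python3 -m jog '[[[0,0,0],[0,0.1,0],6],[[0,0,0],[0,0.1,0],6],[[0,0,0],[0,0.1,0],6],[[0,0,0],[0,0.1,0],6],[[0,0,0],[0,0.1,0],6],[[0,0,0],[0,0.1,0],6],[[0,0,0],[0,0.1,0],6],[[0,0,0],[0,0.1,0],6],[[0,0,0],[0,0.1,0],6],[[0,0,0],[0,0.1,0],6],[[0,0,0],[0,0.1,0],6],[[0,0,0],[0,0.1,0],6]]'
python3 - <<'E'
from h import *; from bench import ctrl
st(ctrl.get_obs(),(-125,0,180),-EY)
E
```

```text
time_s: 1.1
eef_pos: [0.2362, 0.519, 0.2236]
eef_rot: [-0.702, 0.71, -0.043, 0.037]
wrist_force: [0.7, 1.3, -0.4]
opening: 0.696
t 1.1 bed mm [482.11 353.32 223.64] F bed [ 1.36 -0.62 -0.44] open 0.696
tool x,y,z in bed [[-0.065, -0.998, -0.007], [-0.012, 0.008, -1.0], [0.998, -0.065, -0.013]]
shift cm [ 39.227   4.823 -58.234]
turn [ 0.0126 -0.0649 -0.0078]
```

```bash
python3 -m jog '[[[2.3,0,-3.4],[0,-0.01,0],6],[[2.3,0,-3.4],[0,-0.01,0],6],[[2.3,0,-3.4],[0,-0.01,0],6],[[2.3,0,-3.4],[0,-0.01,0],6],[[2.3,0,-3.4],[0,-0.01,0],6],[[2.3,0,-3.4],[0,0,0],6],[[2.3,0,-3.4],[0,0,0],6],[[2.3,0,-3.4],[0,0,0],6],[[2.3,0,-3.4],[0,0,0],6],[[2.3,0,-3.4],[0,0,0],6],[[2.3,0,-3.4],[0,0,0],6],[[2.3,0,-3.4],[0,0,0],6]]'
python3 - <<'E'
from h import *; from bench import ctrl
st(ctrl.get_obs(),(-125,0,180),-EY)
E
```

```text
time_s: 2.1
eef_pos: [0.4765, 0.0849, 0.2214]
eef_rot: [-0.702, 0.711, -0.024, 0.014]
wrist_force: [1.0, 1.2, 0.3]
opening: 0.702
t 2.1 bed mm [ 60.22  92.05 221.39] F bed [ 1.28 -0.91  0.29] open 0.702
tool x,y,z in bed [[-0.006, -1.0, -0.014], [-0.013, 0.014, -1.0], [1.0, -0.006, -0.013]]
shift cm [  9.374   4.257 -18.41 ]
turn [ 0.0133 -0.006  -0.0137]
```

```bash
python3 -m jog '[[[1.6,0.2,-3.2],[0.013,-0.006,-0.014],6],[[1.6,0.2,-3.1],[0,0,0],6],[[1.6,0.2,-3.1],[0,0,0],6],[[1.6,0.2,-3],[0,0,0],6],[[1.5,0.2,-2.5],[0,0,0],6],[[1.0,0.2,-1.5],[0,0,0],6],[[0,0,0],[0,0,0],6],[[0,0,0],[0,0,0],6]]'
python3 - <<'E'
from h import *; from bench import ctrl,imaging
st(ctrl.get_obs(),(-125,0,120),-EY)
for n in("top","wrist"):
    c=imaging.camera(n);np.savez(n+"2.npz",**c)
    F=c["frame"][:,:,::-1];cv2.imwrite(f"pics/{n}2.png",F)
E
```

```text
time_s: 2.77
eef_pos: [0.5604, -0.1017, 0.2061]
eef_rot: [-0.707, 0.707, -0.022, 0.021]
wrist_force: [-0.2, -0.2, 0.1]
opening: 0.703
t 2.77 bed mm [-122.03   -0.88  206.11] F bed [-0.22  0.21  0.11] open 0.703
tool x,y,z in bed [[-0.011, -1.0, -0.002], [-0.0, 0.002, -1.0], [1.0, -0.011, -0.0]]
shift cm [-0.071  8.611 -0.297]
turn [ 0.0001 -0.0109 -0.0017]
```

View pics/wrist2.png

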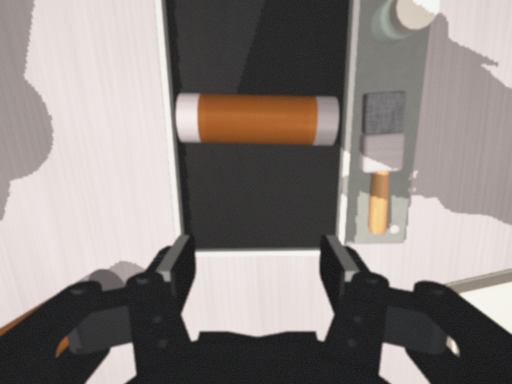

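Wrist view: the tube runs from column 177 to 339 at row 119, nearly square to the track. The lip is at row 250, with the fingertips at about (182,245) and (330,245). I'll measure the tube and the lip in this view.

Run:
```python
from h import *
c=dict(np.load("wrist2.npz"));b=lambda W:np.round(np.c_[(W-O)@EX,(W-O)@EY,W[:,2]]*1e3,1)
print("cam",b((-c["R"].T@c["t"])[None]))
print("lip",b(ray(c,[[215,251],[315,251]],.038)).tolist())
print("rails inner",b(ray(c,[[172,119],[342,119]],.043)).tolist())
hsv=cv2.cvtColor(c["frame"],cv2.COLOR_RGB2HSV);m=(hsv[...,1]>140)&(hsv[...,0]<20);v,u=np.mgrid[:384,:512];m&=(v<160)&(u>170)&(u<345)
xs=[210,300]
for q in xs:
    r=np.nonzero(m[:,q])[0];print(q,r.min(),r.max(),b(ray(c,[[q,r.min()],[q,r.max()]],.060)).tolist())
P=cloud(c);k=(v>100)&(v<140)&(u>180)&(u<335);W=P[k];W=W[W[:,2]>.055];print("tube top z",np.percentile(W[:,2],98))
print("ends",b(ray(c,[[177,119],[339,119]],.056)).tolist())
```

```text
cam [[-54.9  -1.4 348.6]]
lip [[-202.3, 47.1, 38.0], [-203.3, -62.2, 38.0]]
rails inner [[-61.6, 81.2, 43.0], [-63.2, -81.7, 43.0]]
210 95 141 [[-40.8, 41.2, 60.0], [-81.2, 43.2, 60.0]]
300 96 143 [[-42.5, -38.8, 60.0], [-83.9, -39.8, 60.0]]
tube top z 0.0748582673308585
ends [[-61.3, 73.1, 56.0], [-62.8, -75.6, 56.0]]
```

```bash
sed -i 's/87.2/86.8/' h.py; python3 -m jog '[[[0,2,0],[0,0,0],6],[[0,2,0],[0,0,0],6],[[0,2,0],[0,0,0],6],[[0,2,0],[0,0,0],6],[[0,2,0],[0,0,0],6],[[0,2,0],[0,0,0],6],[[0,1.5,0],[0,0,0],6],[[0,1,0],[0,0,0],6],[[0,0.5,0],[0,0,0],6],[[0,0.3,0],[0,0,0],6],[[0,0,0],[0,0,0],6],[[0,0,0],[0,0,0],6]]'
python3 - <<'E'
from h import *; from bench import ctrl
st(ctrl.get_obs(),(-105,0,40),-EY)
E
```

```text
time_s: 3.87
eef_pos: [0.5592, -0.0855, 0.0531]
eef_rot: [-0.707, 0.707, -0.012, 0.016]
wrist_force: [0.0, -0.4, 0.2]
opening: 0.7
t 3.87 bed mm [-105.86   -0.87   53.07] F bed [-0.41 -0.03  0.18] open 0.7
tool x,y,z in bed [[0.016, -1.0, 0.005], [0.0, -0.005, -1.0], [1.0, 0.016, 0.0]]
shift cm [-0.093  1.306  0.087]
turn [-0.0001  0.0158  0.0053]
```

```bash
python3 -m jog '[[[0,0.3,-0.1],[0,0.008,0],6],[[0,0.3,-0.1],[0,0.008,0],6],[[0,0.3,-0.1],[0,0,0.005],6],[[0,0.3,0],[0,0,0],6],[[0,0.2,0],[0,0,0],6],[[0,0,0],[0,0,0],6]]'
python3 - <<'E'
from h import *; from bench import ctrl,imaging
st(ctrl.get_obs(),(-105,0,40),-EY)
c=imaging.camera("scene");F=c["frame"][130:330,150:420,::-1];cv2.imwrite("pics/s3.png",cv2.resize(F,None,fx=2.5,fy=2.5))
E
```

```text
time_s: 4.37
eef_pos: [0.5619, -0.0901, 0.0413]
eef_rot: [-0.706, 0.708, -0.018, 0.023]
wrist_force: [0.3, 0.2, 0.9]
opening: 0.7
t 4.37 bed mm [-110.33   -3.81   41.34] F bed [ 0.26 -0.25  0.9 ] open 0.7
tool x,y,z in bed [[-0.002, -1.0, 0.006], [-0.002, -0.006, -1.0], [1.0, -0.002, -0.002]]
shift cm [-0.383  0.13   0.532]
turn [ 0.002  -0.0025  0.0062]
```

View pics/s3.png

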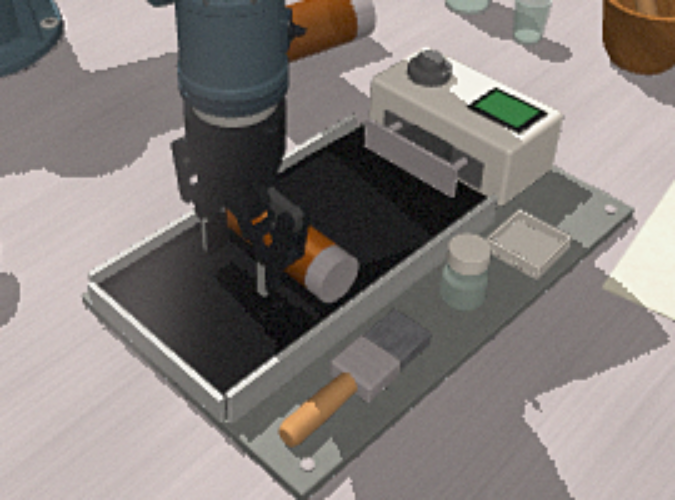

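```bash
python3 -m jog '[[[-0.05,0,0.1],[0,0,0],6],[[-0.05,0,0.15],[0,0,0],6],[[-0.05,0,0.2],[0,0,0],6],[[-0.05,0,0.2],[0,0,0],6],[[-0.05,0,0.2],[0,0,0],6],[[0,0,0.2],[0,0,0],6],[[0,0,0.2],[0,0,0],6],[[0,0,0.2],[0,0,0],6],[[0,0,0.2],[0,0,0],6],[[0,0,0.2],[0,0,0],6],[[0,0,0.2],[0,0,0],6],[[0,0,0.2],[0,0,0],6]]'
python3 - <<'E'
from h import *; from bench import ctrl
st(ctrl.get_obs(),(-105,0,40),-EY)
E
python3 -m jog '[[[0,0,0.2],[0,0,0],6],[[0,0,0.2],[0,0,0],6],[[0,0,0.2],[0,0,0],6],[[0,0,0.2],[0,0,0],6],[[0,0,0.2],[0,0,0],6],[[0,0,0.2],[0,0,0],6],[[0,0,0.2],[0,0,0],6],[[0,0,0.2],[0,0,0],6]]'
python3 - <<'E'
from h import *; from bench import ctrl,imaging
st(ctrl.get_obs(),(-105,0,40),-EY)
c=imaging.camera("wrist");cv2.imwrite("pics/w4.png",c["frame"][:,:,::-1]);np.savez("w4.npz",**c)
E
```

```text
time_s: 5.42
eef_pos: [0.5608, -0.0652, 0.0418]
eef_rot: [-0.706, 0.708, -0.018, 0.023]
wrist_force: [0.8, 0.6, 0.2]
opening: 0.698
t 5.42 bed mm [-85.52  -1.31  41.8 ] F bed [ 0.66 -0.75  0.16] open 0.698
tool x,y,z in bed [[-0.002, -1.0, 0.007], [-0.002, -0.007, -1.0], [1.0, -0.002, -0.002]]
shift cm [-0.128  0.183 -1.948]
turn [ 0.0021 -0.0025  0.0068]
time_s: 6.08
eef_pos: [0.5618, -0.0474, 0.0417]
eef_rot: [-0.706, 0.708, -0.018, 0.023]
wrist_force: [-0.6, 0.8, 0.0]
opening: 0.706
t 6.08 bed mm [-67.74  -1.37  41.74] F bed [0.75 0.61 0.01] open 0.706
tool x,y,z in bed [[-0.002, -1.0, 0.007], [-0.002, -0.007, -1.0], [1.0, -0.002, -0.002]]
shift cm [-0.129  0.181 -3.726]
turn [ 0.0021 -0.0025  0.0068]
```

View pics/w4.png

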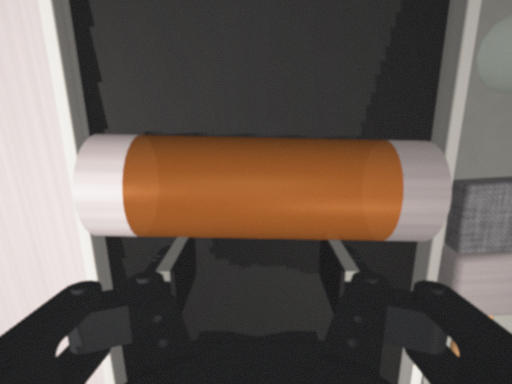

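The tube (rows 137–240) sits square ahead of the two fingertips at about columns 185 and 335. I'll work out its position relative to the tool.

```bash
cat >> h.py <<'E'
def tube(c):
    """tube axis x from wrist view: tangent rays of upper/lower edges, at two columns"""
    hsv=cv2.cvtColor(c["frame"],cv2.COLOR_RGB2HSV);m=(hsv[...,1]>130)&(hsv[...,0]<20)
    cam=-c["R"].T@c["t"]
    for q in(150,256,370):
        r=np.nonzero(m[:300,q])[0]
        if len(r)<5: continue
        a=ray(c,[[q,r.min()-.5],[q,r.max()+.5]],.052);cx,cz=cam@EX-O@EX,cam[2]
        th=[np.arctan2((p-O)@EX-cx,cz-.052) for p in a];t=np.mean(th)
        h=cz-.052;print("tube x",round((cx+h*np.tan(t))*1e3,1),"radius~",round(h/np.cos(t)*np.sin(abs(th[0]-th[1])/2)*1e3,1),"y",((a-O)@EY*1e3).round(0))
E
python3 - <<'E'
from h import *
c=dict(np.load("w4.npz"));tube(c)
E
```

```text
tube x -32.4 radius~ 22.0 y [44. 48.]
tube x -33.6 radius~ 21.9 y [-1. -0.]
tube x -34.7 radius~ 22.0 y [-49. -53.]
```

```bash
for i in 1 ; do python3 -m jog '[[[0,0,0.2],[0,0,0],6],[[0,0,0.25],[0,0,0],6],[[0,0,0.25],[0,0,0],6],[[0,0,0.25],[0,0,0],6],[[0,0,0.25],[0,0,0],6],[[0,0,0.25],[0,0,0],6],[[0,0,0.25],[0,0,0],6],[[0,0,0.25],[0,0,0],6],[[0,0,0.25],[0,0,0],6],[[0,0,0.25],[0,0,0],6],[[0,0,0.25],[0,0,0],6],[[0,0,0.25],[0,0,0],6]]';done >/dev/null
python3 -m jog '[[[0,0,0.25],[0,0,0],6],[[0,0,0.25],[0,0,0],6],[[0,0,0.25],[0,0,0],6],[[0,0,0.25],[0,0,0],6],[[0,0,0.25],[0,0,0],6],[[0,0,0.25],[0,0,0],6],[[0,0,0.25],[0,0,0],6],[[0,0,0.25],[0,0,0],6],[[0,0,0.25],[0,0,0],6],[[0,0,0.25],[0,0,0],6],[[0,0,0.25],[0,0,0],6],[[0,0,0.2],[0,0,0],6]]' >/dev/null
python3 - <<'E'
from h import *; from bench import ctrl,imaging
st(ctrl.get_obs(),(21,0,40),-EY);tube(imaging.camera("wrist"))
E
```

```text
t 8.13 bed mm [-2.01 -1.41 41.58] F bed [ 1.39 -0.17 -0.09] open 0.705
tool x,y,z in bed [[-0.002, -1.0, 0.007], [-0.002, -0.007, -1.0], [1.0, -0.002, -0.002]]
shift cm [-0.148  0.153  2.301]
turn [ 0.0019 -0.0024  0.0066]
tube x 33.4 radius~ 22.0 y [44. 48.]
tube x 32.1 radius~ 21.9 y [-1. -0.]
tube x 31.1 radius~ 22.0 y [-49. -53.]
```

```bash
python3 -m jog '[[[0,0,0.25],[0,0,0],6],[[0,0,0.25],[0,0,0],6],[[0,0,0.25],[0,0,0],6],[[0,0,0.25],[0,0,0],6],[[0,0,0.25],[0,0,0],6],[[0,0,0.2],[0,0,0],6],[[0,0,0.2],[0,0,0],6],[[0,0,0.15],[0,0,0],6],[[0,0,0.1],[0,0,0],6],[[0,0,0.1],[0,0,0],6],[[0,0,0.1],[0,0,0],6],[[0,0,0.1],[0,0,0],6]]' >/dev/null
python3 - <<'E'
from h import *; from bench import ctrl,imaging
st(ctrl.get_obs(),(21,0,40),-EY);tube(imaging.camera("wrist"))
E
python3 -m jog '[[[0,0,0.1],[0,0,0],6],[[0,0,0.1],[0,0,0],6],[[0,0,0.1],[0,0,0],6],[[0,0,0.1],[0,0,0],6]]' >/dev/null
python3 - <<'E'
from h import *; from bench import ctrl,imaging
st(ctrl.get_obs(),(21,0,40),-EY);tube(imaging.camera("wrist"))
E
```

```text
t 9.18 bed mm [22.62 -1.46 41.51] F bed [ 0.6   0.24 -0.45] open 0.697
tool x,y,z in bed [[-0.002, -1.0, 0.007], [-0.002, -0.007, -1.0], [1.0, -0.002, -0.002]]
shift cm [-0.146  0.151 -0.162]
turn [ 0.0019 -0.0021  0.0066]
tube x 57.4 radius~ 21.8 y [44. 48.]
tube x 56.5 radius~ 22.1 y [-1. -0.]
tube x 55.7 radius~ 22.0 y [-49. -53.]
t 9.57 bed mm [26.92 -1.46 41.51] F bed [ 0.14  0.21 -0.08] open 0.705
tool x,y,z in bed [[-0.002, -1.0, 0.007], [-0.002, -0.007, -1.0], [1.0, -0.002, -0.002]]
shift cm [-0.146  0.151 -0.592]
turn [ 0.0018 -0.0024  0.0066]
tube x 72.0 radius~ 21.7 y [43. 47.]
tube x 71.0 radius~ 21.8 y [-1. -0.]
tube x 70.2 radius~ 22.1 y [-48. -52.]
```

```bash
python3 -m jog '[[[0,0,0.1],[0,0,0],6],[[0,0,0.1],[0,0,0],6],[[0,0,0.1],[0,0,0],6],[[0,0,0.1],[0,0,0],6]]' >/dev/null
python3 - <<'E'
from h import *; from bench import ctrl,imaging
st(ctrl.get_obs(),(21,0,40),-EY);tube(imaging.camera("wrist"))
for i in range(3):
    imaging.camera("wrist");o=ctrl.get_obs();print(o["wrist_force"])
c=imaging.camera("wrist");tube(c);cv2.imwrite("pics/w5.png",c["frame"][:,:,::-1])
E
```

```text
t 9.95 bed mm [31.38 -1.43 41.47] F bed [ 1.   -0.41  0.14] open 0.703
tool x,y,z in bed [[-0.002, -1.0, 0.007], [-0.002, -0.007, -1.0], [1.0, -0.002, -0.002]]
shift cm [-0.142  0.148 -1.039]
turn [ 0.0017 -0.0024  0.0066]
tube x 78.5 radius~ 21.6 y [43. 47.]
tube x 79.0 radius~ 21.3 y [-1. -1.]
tube x 79.5 radius~ 21.6 y [-47. -51.]
[0.07802153 0.41040034 0.24854063]
[ 0.51550293  0.64196175 -0.57593158]
[-0.85865625 -0.27771377  0.24635525]
tube x 78.5 radius~ 21.6 y [43. 47.]
tube x 78.8 radius~ 21.6 y [-1. -1.]
tube x 79.2 radius~ 21.4 y [-47. -51.]
```

View pics/w5.png

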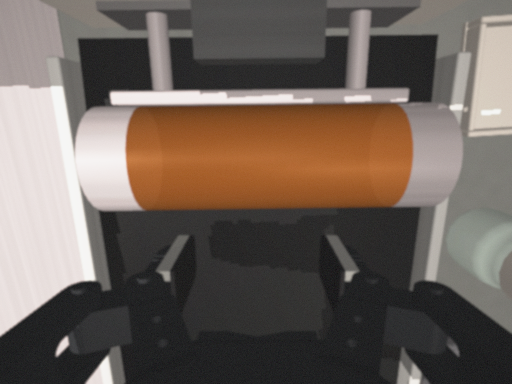

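The tube now leans on the plate: its front edge meets the plate at row 103, and its axis is at about x = 79 with the tool 13 mm short of contact. I'll take a force baseline, close up slowly, then press in small steps with averaged force.

```bash
cat >> h.py <<'E'
def favg(n=6):
    from bench import ctrl,imaging
    f=[]
    for i in range(n):
        imaging.camera("wrist");f.append(ctrl.get_obs()["wrist_force"])
    o=ctrl.get_obs();f=np.array(f);p=np.array(o["eef_pos"])-O
    print("t",round(float(o["time_s"]),2),"x,y,z",np.round([p@EX*1e3,p@EY*1e3,p[2]*1e3],2),"Fx",(f@EX).mean().round(2),"sd",(f@EX).std().round(2),"Fy",(f@EY).mean().round(2),"Fz",f[:,2].mean().round(2))
E
python3 -c "from h import *;favg(8)"
python3 -m jog '[[[0,0,0.15],[0,0,0],6],[[0,0,0.15],[0,0,0],6],[[0,0,0.15],[0,0,0],6],[[0,0,0.15],[0,0,0],6],[[0,0,0.15],[0,0,0],6],[[0,0,0.15],[0,0,0],6],[[0,0,0.1],[0,0,0],6],[[0,0,0.1],[0,0,0],6],[[0,0,0],[0,0,0],6]]' | head -1;python3 -c "from h import *;favg(5)"
```

```text
t 10.6 x,y,z [31.23 -1.46 41.48] Fx -0.09 sd 0.57 Fy 0.05 Fz -0.29
time_s: 11.35
t 11.6 x,y,z [43.35 -1.46 41.44] Fx -0.12 sd 0.47 Fy 0.04 Fz -0.34
```

```bash
python3 -m jog '[[[0,0,0.08],[0,0,0],6],[[0,0,0.08],[0,0,0],6],[[0,0,0],[0,0,0],6]]' | head -1;python3 -c "from h import *;favg(5)";python3 -m jog '[[[0,0,0.05],[0,0,0],6],[[0,0,0.05],[0,0,0],6],[[0,0,0],[0,0,0],6]]' | head -1;python3 -c "from h import *;favg(5)"
```

```text
time_s: 11.85
t 12.1 x,y,z [44.75 -1.48 41.45] Fx -0.11 sd 0.33 Fy -0.28 Fz -0.05
time_s: 12.35
t 12.6 x,y,z [45.36 -1.51 41.49] Fx -0.03 sd 0.61 Fy 0.14 Fz 0.47
```

```bash
python3 -m jog '[[[0,0,0.05],[0,0,0],6],[[0,0,0.05],[0,0,0],6],[[0,0,0],[0,0,0],6]]' | head -1;python3 -c "from h import *;favg(5)";python3 -m jog '[[[0,0,0.05],[0,0,0],6],[[0,0,0.05],[0,0,0],6],[[0,0,0],[0,0,0],6]]' | head -1;python3 -c "from h import *;favg(5)"
```

```text
time_s: 12.85
t 13.1 x,y,z [45.88 -1.54 41.55] Fx -2.11 sd 0.28 Fy 0.18 Fz 0.35
time_s: 13.35
t 13.6 x,y,z [46.44 -1.51 41.48] Fx -2.46 sd 0.47 Fy 0.3 Fz -0.43
```

```bash
python3 -m jog '[[[0,0,0.07],[0,0,0],6],[[0,0,0.07],[0,0,0],6],[[0,0,0.07],[0,0,0],6],[[0,0,0],[0,0,0],6]]' | head -1;python3 -c "from h import *;favg(5)"
```

```text
time_s: 13.93
t 14.18 x,y,z [47.61 -1.45 41.38] Fx -4.07 sd 0.22 Fy 0.31 Fz -0.65
```

```bash
python3 -m jog '[[[0,0,0.08],[0,0,0],6],[[0,0,0.08],[0,0,0],6],[[0,0,0.08],[0,0,0],6],[[0,0,0.03],[0,0,0],6],[[0,0,0],[0,0,0],6]]' | head -1;python3 -c "from h import *;favg(6)"
```

```text
time_s: 14.6
t 14.9 x,y,z [48.34 -1.43 41.31] Fx -5.12 sd 0.35 Fy 0.51 Fz -0.01
```

```bash
python3 -m jog '[[[0,0,0.08],[0,0,0],6],[[0,0,0.1],[0,0,0],6],[[0,0,0.1],[0,0,0],6]]' | head -1;python3 -c "from h import *;favg(6)"
```

```text
time_s: 15.15
t 15.45 x,y,z [49.18 -1.36 41.26] Fx -7.71 sd 0.51 Fy 0.32 Fz -0.1
```

```bash
python3 -m jog '[[[0,0,0.04],[0,0,0],6]]' | head -1;python3 -c "from h import *;favg(10);favg(10);favg(10)"
```

```text
time_s: 15.53
t 16.03 x,y,z [48.99 -1.39 41.27] Fx -6.82 sd 0.49 Fy 0.19 Fz -0.09
t 16.53 x,y,z [48.99 -1.39 41.26] Fx -6.71 sd 0.68 Fy 0.27 Fz -0.1
t 17.03 x,y,z [49.01 -1.38 41.25] Fx -6.65 sd 0.42 Fy 0.47 Fz -0.11
```

```bash
python3 -m jog '[[[0,0,0.07],[0,0,0],6]]' | head -1;python3 -c "from h import *;favg(12);favg(12)"
python3 -m jog '[[[0,0,-0.02],[0,0,0],6],[[0,0,-0.06],[0,0,0],6],[[0,0,-0.06],[0,0,0],6],[[0,0,-0.06],[0,0,0],6],[[0,0,-0.06],[0,0,0],6],[[0,0,-0.06],[0,0,0],6],[[0,0,-0.06],[0,0,0],6],[[0,0,-0.06],[0,0,0],6]]'|head -1;python3 -c "from h import *;favg(3)"
```

```text
time_s: 17.12
t 17.72 x,y,z [49.   -1.4  41.26] Fx -7.12 sd 0.47 Fy 0.51 Fz 0.1
t 18.32 x,y,z [49.03 -1.41 41.29] Fx -7.33 sd 0.33 Fy 0.29 Fz 0.28
time_s: 18.98
t 19.13 x,y,z [45.81 -1.56 41.45] Fx -0.47 sd 0.24 Fy 0.18 Fz -0.59
```

Pressed at about 7.2 N for over a second, then eased off. Next I back away slowly and check the tube.

```bash
python3 -m jog '[[[0,0,-0.06],[0,0,0],6],[[0,0,-0.06],[0,0,0],6],[[0,0,-0.06],[0,0,0],6],[[0,0,-0.1],[0,0,0],6],[[0,0,-0.15],[0,0,0],6],[[0,0,-0.2],[0,0,0],6],[[0,0,-0.3],[0,0,0],6],[[0,0,-0.3],[0,0,0],6],[[0,0,-0.3],[0,0,0],6],[[0,0,-0.3],[0,0,0],6],[[0,0,-0.3],[0,0,0],6]]'|head -1
python3 - <<'E'
from h import *; from bench import ctrl,imaging
st(ctrl.get_obs(),(21,0,200),-EY);c=imaging.camera("wrist");tube(c)
E
```

```text
time_s: 20.05
t 20.05 bed mm [23.61 -1.44 41.79] F bed [-0.54  0.4   0.29] open 0.701
tool x,y,z in bed [[-0.0, -1.0, 0.005], [-0.011, -0.005, -1.0], [1.0, -0.0, -0.011]]
shift cm [ -0.061 -15.817  -0.428]
turn [ 0.0106 -0.0003  0.0052]
tube x 78.2 radius~ 21.4 y [42. 46.]
tube x 78.3 radius~ 21.7 y [-1. -0.]
tube x 78.7 radius~ 21.7 y [-46. -51.]
```

```bash
python3 -m jog '[[[0,-0.5,-0.2],[0,0,0],6],[[0,-1,-0.2],[0,0,0],6],[[0,-1.5,-0.1],[0,0,0],6],[[0,-1.5,-0.1],[0,0,0],5],[[0,-1.5,0],[0.01,0,0.005],3],[[0,-1.5,0],[0,0,0],0],[[0,-1.5,0],[0,0,0],0],[[0,-1.5,0],[0,0,0],0],[[0,-1.5,0],[0,0,0],0],[[0,-1.5,0],[0,0,0],0],[[0,0,0],[0,0,0],0],[[0,0,0],[0,0,0],0]]'|head -1
python3 - <<'E'
from h import *; from bench import ctrl,imaging
st(ctrl.get_obs(),(180,45,150),-EY);c=imaging.camera("wrist");np.savez("w6.npz",**c);cv2.imwrite("pics/w6.png",c["frame"][:,:,::-1])
E
```

```text
time_s: 21.1
t 21.1 bed mm [ 15.97  -1.46 192.09] F bed [-0.63 -0.14 -0.63] open -0.0
tool x,y,z in bed [[-0.001, -1.0, 0.005], [-0.001, -0.005, -1.0], [1.0, -0.001, -0.001]]
shift cm [-4.684  4.175 16.4  ]
turn [ 0.0006 -0.0011  0.0049]
```

View pics/w6.png

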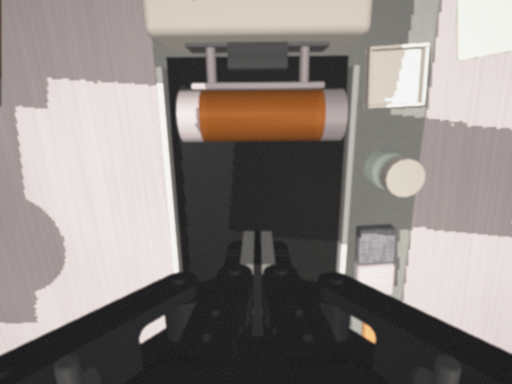

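Wrist view: the tube (rows 90–141) lies against the plate and the bystanders haven't moved. Now I go towards the key and look from close by.

```bash
python3 -m jog '[[[-0.6,0,1.8],[0,0,0],0],[[-0.6,0,1.8],[0,0,0],0],[[-0.6,0,1.8],[0,0,0],0],[[-0.6,0,1.8],[0,0,0],0],[[-0.6,0,1.8],[0,0,0],0],[[-0.6,0,1.8],[0,0,0],0],[[-0.5,0,1.2],[0,0,0],0],[[0,0,0],[0,0,0],0],[[0,0,0],[0,0,0],0]]'|head -1
python3 - <<'E'
from h import *; from bench import ctrl,imaging
st(ctrl.get_obs(),(180,45,150),-EY);c=imaging.camera("wrist");np.savez("w7.npz",**c);cv2.imwrite("pics/w7.png",c["frame"][:,:,::-1])
E
```

```text
time_s: 21.9
t 21.9 bed mm [139.02  45.5  182.95] F bed [-0.51  0.69  0.89] open -0.002
tool x,y,z in bed [[-0.003, -1.0, -0.008], [-0.003, 0.008, -1.0], [1.0, -0.003, -0.003]]
shift cm [0.061 3.283 4.106]
turn [ 0.0026 -0.0034 -0.0076]
```

View pics/w7.png

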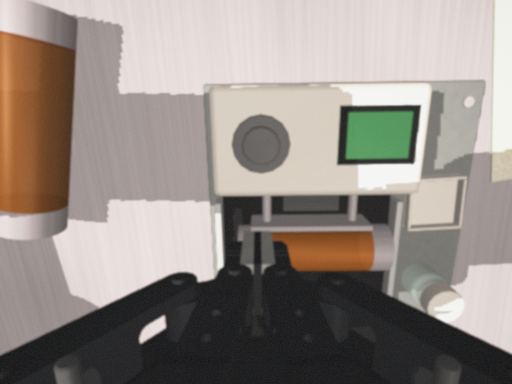

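Key in view: collar circle centred at about (261,143) with radius 29, and an inner circle at (261,147) with radius 18. I'll locate both.

Run:
```python
from h import *
c=dict(np.load("w7.npz"));P=cloud(c);d=P[140:155,254:269].reshape(-1,3);z=np.median(d[:,2]);print("z cap",z,"collar z",np.median(P[143,[237,284],2]),"reader z",np.median(P[170:185,240:280,2]))
for uv,zz in(([[261,147],[279,147]],z),([[261,143],[290,143]],z),([[261,143],[290,143]],.084)):
    W=ray(c,uv,zz);print(np.round(np.c_[(W-O)@EX,(W-O)@EY]*1e3,1).tolist())
W=ray(c,[[217,192],[217,90],[425,90]],.082);print("reader corners",np.round(np.c_[(W-O)@EX,(W-O)@EY]*1e3,1).tolist())
g=cv2.cvtColor(c["frame"],cv2.COLOR_RGB2GRAY);print(g[147,225:300:3],[round(float(x),3) for x in P[147,225:300:5,2]])
print([round(float(x),3) for x in P[105:185:5,261,2]],g[105:185:4,261])
```

```text
z cap 0.10397086858474917 collar z 0.09437499574312917 reader z 0.08205748862608964
[[181.0, 43.8], [180.9, 31.0]]
[[183.8, 43.8], [183.7, 23.2]]
[[181.7, 43.7], [181.7, 21.3]]
reader corners [[142.1, 79.5], [220.8, 76.5], [220.2, -78.0]]
[210 210 187 103 103 103  89 100 104 103 104 103 106 108 109 106 108 106
  95 107 108 118 204 208 208] [0.081, 0.083, 0.094, 0.094, 0.105, 0.104, 0.104, 0.104, 0.104, 0.104, 0.104, 0.093, 0.094, 0.081, 0.082]
[0.082, 0.082, 0.093, 0.093, 0.094, 0.105, 0.104, 0.104, 0.104, 0.104, 0.103, 0.105, 0.095, 0.095, 0.083, 0.081] [209 208 191 106 106  97 104 105 108 106 107 104 105 106 107 100 106 166
 208 209]
```

```bash
python3 -m jog '[[[0.05,0.8,1],[0.003,0,-0.008],0],[[0.05,0.8,1],[0,0,0],0],[[0.05,0.8,0.9],[0,0,0],0],[[0,0.8,0.6],[0,0,0],0],[[0,0.8,0.3],[0,0,0],0],[[0,0.8,0],[0,0,0],0],[[0,0.5,0],[0,0,0],0],[[0,0,0],[0,0,0],0],[[0,0,0],[0,0,0],0]]'|head -1
python3 - <<'E'
from h import *; from bench import ctrl
st(ctrl.get_obs(),(181,43.8,107),-EY)
favg(5)
E
```

```text
time_s: 22.7
t 22.7 bed mm [177.64  43.34 121.4 ] F bed [ 0.02  0.37 -0.88] open -0.002
tool x,y,z in bed [[-0.007, -1.0, -0.002], [-0.001, 0.002, -1.0], [1.0, -0.007, -0.001]]
shift cm [-0.045  1.439  0.337]
turn [ 0.0009 -0.0075 -0.0024]
t 22.95 x,y,z [177.74  42.57 122.68] Fx 0.38 sd 0.39 Fy 0.16 Fz 0.44
```

```bash
python3 -m jog '[[[-0.05,0.4,0.2],[0,0,0],0],[[-0.05,0.4,0.2],[0,0,0],0],[[-0.05,0.3,0],[0,0,0],0],[[0,0.3,0],[0,0,0],0],[[0,0.2,0],[0,0,0],0],[[0,0,0],[0,0,0],0]]'|head -1
python3 -c "from h import *;favg(5)"
python3 -m jog '[[[0,0.2,0],[0,0,0],0],[[0,0.2,0],[0,0,0],0],[[0,0.2,0],[0,0,0],0]]'|head -1
python3 -c "from h import *;favg(5)"
```

```text
time_s: 23.45
t 23.7 x,y,z [182.29  42.78 107.25] Fx -0.21 sd 0.45 Fy -0.08 Fz 0.22
time_s: 23.95
t 24.2 x,y,z [182.38  42.16 101.98] Fx -0.66 sd 0.03 Fy 0.85 Fz 2.41
```

```bash
python3 -m jog '[[[0,0.15,0],[0,0,0],0],[[0,0.15,0],[0,0,0],0],[[0,0.15,0],[0,0,0],0]]'|head -1
python3 -c "from h import *;favg(4)"
python3 -m jog '[[[0,0.15,0],[0,0,0],0],[[0,0.15,0],[0,0,0],0]]'|head -1
python3 -c "from h import *;favg(5)"
```

```text
time_s: 24.45
t 24.65 x,y,z [182.41  42.02  98.08] Fx -0.77 sd 0.18 Fy 2.61 Fz 5.43
time_s: 24.82
t 25.07 x,y,z [182.44  41.89  97.85] Fx -2.65 sd 0.94 Fy 7.67 Fz 16.68
```

The key is bottomed: force rose from 5.4 to 16.7 N over 0.2 mm, at z = 97.9. I'll release it and retreat.

```bash
python3 -m jog '[[[0,-0.2,0],[0,0,0],0],[[0,-0.3,0],[0,0,0],0],[[0,-0.3,0],[0,0,0],0],[[0,-0.5,0],[0,0,0],0],[[0,-1,0],[0,0,0],0],[[0,-1.5,0],[0,0,0],0],[[0,-1.5,0],[0,0,0],0],[[0,-1.5,-1],[0,0,0],0],[[0,-1.5,-1],[0,0,0],0],[[0,-1,-1],[0,0,0],0],[[0,0,0],[0,0,0],0],[[0,0,0],[0,0,0],0]]'|head -1
python3 - <<'E'
from h import *; from bench import ctrl,imaging
st(ctrl.get_obs());c=imaging.camera("wrist");P=cloud(c)
cap=np.array([O+EX*.181+EY*.0438+[0,0,.104]]);q=(c["K"]@(c["R"]@cap[0]+c["t"]));u,v=(q[:2]/q[2]).astype(int);print(u,v,"cap z",np.median(P[v-5:v+6,u-5:u+6,2]))
s=imaging.camera("scene");cv2.imwrite("pics/end.png",np.hstack([cv2.resize(x["frame"],(400,300))[:,:,::-1] for x in(c,s)]))
E
```

```text
time_s: 26.07
t 26.07 bed mm [151.27  42.77 197.04] F bed [ 0.67  0.66 -0.55] open -0.001
tool x,y,z in bed [[-0.007, -1.0, 0.006], [0.0, -0.006, -1.0], [1.0, -0.007, 0.001]]
255 161 cap z 0.10397834436330106
```

View pics/end.png

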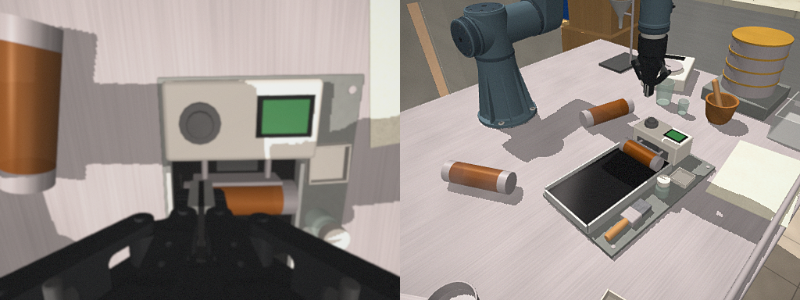

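The key is back up (cap at 104.0 mm), the tube lies against the plate, the bystanders are in place and the arm is clear. Handing in.

```bash
python3 -c "from bench import ctrl;print(ctrl.hand_in())"
```

```text
the job is handed in; nothing more can be done
None
```

The job is done and handed in at about 26 s of the 61 s allowed; no verdict is reported.

- **Rolling:** I pushed the smallest tube with two fingers at 10–30 mm/s along the level track. Past the track's end it rolled the last roughly 22 mm to the plate by itself, ahead of the fingers at an estimated 40 mm/s. That stretch I did not control, so it is the one point against "never letting it run".
- **Pressing:** The plate started to yield at about tool x = 45 mm, and I pressed it about 4 mm in, short of its 8 mm stop. I held it for about 2.8 s at 6.7–7.3 N, the last 1.2 s at 7.1–7.3 N (averaged; single readings scatter by about 0.5 N).
- **Easing off:** I backed off slowly. The tube stayed lying against the plate: its measured x was 78.3 mm afterwards, against 78.8 mm when it first leaned there.
- **Key:** I pressed it to its stop, 6.1 mm down at 16.7 N, well over the 5 N needed, with about 8 N sideways at the fingertip. After release the cap was back at 104.0 mm, its height before the press.
- **Last check:** The final pictures show the tube at the plate, the jar, dish and brush where they were, and the arm clear of everything. I checked the bystanders by eye only, not by measurement.

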